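Row of washer jars on the sharpening-shed shelf

ROBOT

A 7-joint arm with a two-finger parallel gripper is mounted at the origin on the work surface. World frame = base frame: x ahead of the robot, y to its left, z up, the work surface at z = 0. Lengths are in m, angles in rad, forces in N, time in s.
With the tool pointing down it reaches from about 0.425 to 0.925 m from the base axis. Payload 6.8 kg.
Tool frame: the origin (TCP) lies at the very end of the fingers, on their centre line; the grasp point (between the pads) lies 19 mm behind it; z points along the fingers, y is the line along which they close (so a half turn about z gives the same grasp; the last joint's range is limited). The gripper opens to 85 mm and grips with 20 to 120 N. Pads are 22 mm wide; open, the fingers measure 114 mm over their backs; the gripper's body (76 mm by 85 mm) begins 54 mm behind the grasp point. The pads swing forward as they close: fully open they stand 13 mm farther back than shut.
Start: joints at [1.141, 0.477, 0.022, 1.555, -0.011, 1.109, -0.083], TCP at [0.213, -0.64, 0.231] pointing down, gripper open.
Joint ranges: [-2.96, 2.96], [-0.34, 2.1], [-1.41, 1.46], [0.24, 2.44], [-1.37, 4.51], [0.17, 1.92], [-2.96, 2.96]. Speed limits (rad/s): [2.39, 2.39, 3.14, 3.14, 3.14, 3.14, 3.14].

INTERFACE

Orientations are given as a rotation vector (axis times angle).
In Python, from bench import r gives the robot as it stands. The module is installed in compiled form; this text tells all that it offers.
- The arm moves only by the tool servo_tool, never from a script. Its argument "commands" is a list of rows, each a list of 7 numbers: the turn, a rotation vector about the world's x, y, z in degrees, then the shift along the world's x, y, z in mm, then the closure, from 0 (fully open) to 1 (shut). A call has 1 to 5 rows; each row is the pose to reach, as a shift and turn from the pose commanded when the call began; what a row does not reach only later rows make up. A row lasts 1/12 s, in which the tool goes at most 41.7 mm and 7.16 degrees, less where a joint would pass 70% of its speed; a pose out of reach is approached as far as the arm can. A call with a gripper value outside its range is refused whole. The fingers move at their own pace and stop on an object; "force" is the grip in N (left out, the last holds). Time passes only in rows, so rows that repeat a pose let the fingers close. It gives the time, the measured TCP pose, the force, the opening and the grip force at its end, in the units of the state.
- r.get_obs(): the state, without advancing time (a new reading comes with each control period).
- r.grab_frame(name): name is "side" or "top"; returns (picture, depth): 420x560x3 uint8, blue, green, red; 420x560 float32, m along the optical axis (not along the pixel's ray), 0 where there is no reading.
- r.camera_info(name): a dict with "vertical_fov" (degrees; the focal length in pixels is half the picture's height over the tangent of half this angle, whatever the lens; pixels are square), "cx", "cy" (the principal point, pixels), "cam_to_world" (4x4, takes a point from camera to world coordinates). Camera axes: x right, y up, looking along -z (the intrinsics and any distortion apply to the point x, -y, -z); pixel columns grow to the right and rows downward; lengths in m; the calibration is good to about 2 mm. A picture is of the moment at which its call begins. camera_info takes no time and is no camera call.
- r.hand_in(): hands the job in; it is judged then, once.
The state is a dict: "clock": time; "joints": joint angles; "qvel": joint speeds; "tau": joint torques, N m; "tcp_pos": TCP position; "orientation": TCP orientation; "contact_force": force on the tool from outside, world axes, zero at the start; "moment": the same for the moment, N m; "grip_width": finger opening in m; "gripper_force": force on a finger pad.
Only numpy, scipy, OpenCV 4.12 (cv2) and the standard library are available. Lean on these libraries where they do the work, as an engineer would, in place of code of your own. Each camera call takes 0.05 s, during which the arm holds its last target. There are 200 camera calls.

TASK

First take the sharpening stone off the little shelf and lay it flat in the plywood tray. Then stand the middle-height and the short glass jar on the shelf next to the tall jar that is already there, so that the three make one straight row along the middle of the shelf, tallest to shortest, side by side with less than a finger's width (20 mm) between neighbours. Handle the glass gently (light grip, no knocks or drops), and leave the tall jar and everything else where they are.

Things in the scene. Friction and masses are not known exactly. Their poses are not given: they have to be found in the camera images.
- shelf: Low wooden plank shelf, fixed, open above: 170 mm deep (x), 390 mm long (y). Origin on the bench under its centre; x to its rear, y along it. Plank top 60 mm above the origin. End cheeks 20 mm thick rise 30 mm above it (350 mm free between them); a rear batten rises 15 mm (front face at x = 75 mm). The row stands along the middle line x = 0.
- tall_jar: Glass jar with washers inside and dark steel lid: glass 60 mm in diameter, lid 55 mm, 14 mm high; 120 mm high in all. It stands on the shelf's middle line towards one end (either end) and stays there. Origin: centre of its underside, z up. About 0.37 kg. Fragile: grip with 10 to 15 N, set down slowly; over 45 N from both fingers together, or against the shelf or another jar, breaks it.
- middle_jar: Glass jar with washers inside and dark steel lid: glass 60 mm in diameter, lid 55 mm, 14 mm high; 100 mm high in all (glass up to 86 mm). Stands on the bench; belongs in the middle of the row, beside the tall jar. Origin: centre of its underside, z up. About 0.3 kg. Fragile: grip with 10 to 15 N, set down slowly; over 45 N from both fingers together, or against the shelf or another jar, breaks it.
- short_jar: Glass jar with washers inside and dark steel lid: glass 60 mm in diameter, lid 55 mm, 14 mm high; 75 mm high in all (glass up to 61 mm). Stands on the bench; belongs at the end of the row, beside the middle jar. Origin: centre of its underside, z up. About 0.23 kg. Fragile: grip with 10 to 15 N, set down slowly; over 45 N from both fingers together, or against the shelf or another jar, breaks it.
- stone: Grey sharpening stone, a block 42 mm wide (x) by 130 mm long (y) by 28 mm high. Origin: centre of its underside. Lies flat on the shelf, in the way of the row. About 0.35 kg.
- tray: Low open plywood tray, fixed on the bench: 132 mm (x) by 212 mm (y) outside, walls 6 mm thick and 25 mm high, floor 6 mm thick. Origin: centre of its underside. The stone lies in it lengthwise along y.
- tin: Plain aluminium can, 62 mm in diameter, 70 mm high, standing between the jars on the bench; leave it. Origin: centre of its underside.
- mug: White mug, 80 mm in diameter, 90 mm high, near the robot; leave it. Origin: centre of its underside.
- oil_bottle: Grey plastic bottle, 66 mm in diameter, 170 mm high, left of the shelf; leave it. Origin: centre of its underside.
Mind the look-alikes: they are no part of the job. Several things have the shape of the tray; the one meant has the colours described above.

How it is judged:
On the way, in this order (a step that is already met when the one before it is completed fails the run):
1. the stone lies flat in the tray, let go, before any jar is put on the shelf (x of stone in the frame of tray between -0.045 and 0.045 m and y of stone in the frame of tray between -0.045 and 0.045 m and z of stone in the frame of tray below 0.014 m and angle between stone's own z axis and vertical below 0.12 rad and linear speed of stone below 0.02 m/s and contact force between the fingers and stone below 0.1 N), for 0.2 s.
2. the middle or the short jar stands on the shelf (((x of middle_jar in the frame of shelf between -0.02 and 0.02 m and y of middle_jar in the frame of shelf between -0.16 and 0.16 m and z of middle_jar in the frame of shelf between 0.055 and 0.066 m and angle between middle_jar's own z axis and vertical below 0.1 rad) or (x of short_jar in the frame of shelf between -0.02 and 0.02 m and y of short_jar in the frame of shelf between -0.16 and 0.16 m and z of short_jar in the frame of shelf between 0.055 and 0.066 m and angle between short_jar's own z axis and vertical below 0.1 rad))), for 0.1 s.
At the end, for the whole second after the job is handed in: Stone flat on the tray floor, centre within 45 mm of its centre each way; three jars upright (0.1 rad) on the plank, axes within 20 mm of the shelf's middle line, the middle jar between tall and short, gaps between neighbours under 25 mm; all at rest and released (all of step 1 and x of tall_jar in the frame of shelf between -0.02 and 0.02 m and y of tall_jar in the frame of shelf between -0.16 and 0.16 m and z of tall_jar in the frame of shelf between 0.055 and 0.066 m and angle between each of tall_jar, middle_jar, short_jar's own z axis and vertical below 0.1 rad and linear speed of each of tall_jar, middle_jar, short_jar below 0.02 m/s and contact force between the fingers and tall_jar below 0.1 N and x of middle_jar in the frame of shelf between -0.02 and 0.02 m and y of middle_jar in the frame of shelf between -0.16 and 0.16 m and z of middle_jar in the frame of shelf between 0.055 and 0.066 m and contact force between the fingers and middle_jar below 0.1 N and x of short_jar in the frame of shelf between -0.02 and 0.02 m and y of short_jar in the frame of shelf between -0.16 and 0.16 m and z of short_jar in the frame of shelf between 0.055 and 0.066 m and contact force between the fingers and short_jar below 0.1 N and horizontal distance between tall_jar and middle_jar below 0.085 m and horizontal distance between middle_jar and short_jar below 0.085 m and horizontal distance between tall_jar and short_jar above 0.112 m); the robot touches nothing.
It fails at once if the fingers press on a glass jar with more than 45 N (contact force between the fingers and tall_jar above 45 N or contact force between the fingers and middle_jar above 45 N or contact force between the fingers and short_jar above 45 N).
It fails at once if a jar is knocked on the shelf or another jar (more than 45 N) or dropped (moves faster than 0.4 m/s out of the fingers) (contact force between any of middle_jar, short_jar and shelf above 45 N or contact force between tall_jar and middle_jar above 45 N or contact force between any of tall_jar, middle_jar and short_jar above 45 N or (linear speed of middle_jar above 0.4 m/s and contact force between the fingers and middle_jar below 0.1 N) or (linear speed of short_jar above 0.4 m/s and contact force between the fingers and short_jar below 0.1 N)).
It fails at once if a jar is tipped by more than 0.6 rad (angle between any of middle_jar, short_jar's own z axis and vertical above 0.6 rad).
It fails at once if the tall jar is shifted by more than 15 mm (distance of tall_jar from where it was at the start of the episode above 0.015 m).
It fails at once if the can, mug or oil bottle is shifted by more than 30 mm (distance of any of tin, mug, oil_bottle from where it was at the start of the episode above 0.03 m).
It also fails if it takes over 70 s, if anything falls off the work surface, if the arm or the gripper's body presses on something with over 40 N, if the wrist force passes 120 N, or if a joint passes its speed limit or range.

## Working session

There is one attempt and no reset: what is moved stays moved. The work goes in short steps, Python scripts to look and compute and a tool call to move; the robot and the scene stay as the last step left them, time stands still between calls to the robot, and variables do not carry over. Pictures are saved under pics/ and viewed, at most 10 in all, crops included, and the job is handed in when it is done.

Besides the shell and the picture viewer there is one more tool, called after "Call:" as name([rows], argument=value, ...), one row to a line, values as JSON. servo_tool: Moves the arm, as the interface text tells. Its arguments: {"type":"object","properties":{"commands":{"type":"array"},"force":{"type":"number"}},"required":["commands"]}

```bash
mkdir -p pics; cat > h.py <<'E'
import numpy as np, cv2
from bench import r
def grab(n):
    im,d=r.grab_frame(n); im=np.array(im); d=np.array(d); c=r.camera_info(n)
    f=im.shape[0]/2/np.tan(np.radians(c["vertical_fov"])/2)
    v,u=np.mgrid[:im.shape[0],:im.shape[1]]
    P=np.stack([(u-c["cx"])/f*d,-(v-c["cy"])/f*d,-d,np.ones_like(d)],-1)@np.array(c["cam_to_world"]).T
    P=P[...,:3]; P[d==0]=np.nan
    return im,P
E
python3 - <<'E'
from h import *
for n in("side","top"):
    im,P=grab(n); np.savez(n+".npz",im=im,P=P)
    print({k:v for k,v in r.camera_info(n).items()})
    cv2.imwrite(f"pics/{n}0.png",cv2.resize(im,(784,588)))
print(r.get_obs())
E
```

```text
{'vertical_fov': 57.68004607976037, 'cx': 276.886876030356, 'cy': 207.08237071097528, 'cam_to_world': array([[-0.91388703,  0.30953788, -0.26267242,  0.18049058],
       [-0.40553509, -0.66617197,  0.62590431,  0.72936492],
       [ 0.01875609,  0.67852871,  0.73433439,  0.80243444],
       [ 0.        ,  0.        ,  0.        ,  1.        ]])}
{'vertical_fov': 54.82127622012032, 'cx': 278.249279966419, 'cy': 209.5118659542364, 'cam_to_world': array([[-0.0093749 ,  0.98568484, -0.1683375 ,  0.29487413],
       [-0.99990832, -0.00759575,  0.01120976,  0.10742484],
       [ 0.00977064,  0.16842715,  0.98566568,  1.05688497],
       [ 0.        ,  0.        ,  0.        ,  1.        ]])}
{'clock': 0.1, 'joints': array([ 1.1409307 ,  0.47776054,  0.02236647,  1.55635176, -0.01150286,
        1.1093225 , -0.08310954]), 'qvel': array([ 1.89625518e-04, -5.07665012e-03,  6.51497924e-04, -2.09248746e-03,
        4.29049653e-05,  1.45920345e-03, -5.67663152e-05]), 'tau': array([ 4.81543088e-03, -5.97754562e+01,  1.61272198e+00, -2.81952578e+01,
        1.25323894e-02,  5.00145456e-03,  3.83899726e-05]), 'tcp_pos': array([ 0.2132667 , -0.63985024,  0.23039486]), 'orientation': array([-3.09938267e+00, -5.02965540e-01,  6.38395403e-04]), 'contact_force': array([ 0.71315214, -0.6834443 , -0.51444865]), 'moment': array([-0.01110422,  0.01753715,  0.08999226]), 'gripper_force': 0.0, 'grip_width': 0.08555526487164564}
```

View pics/top0.png

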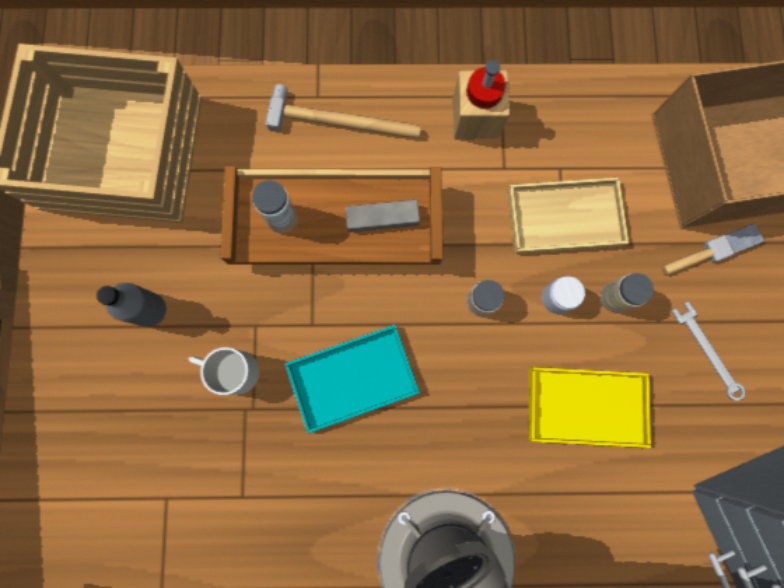

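View pics/side0.png

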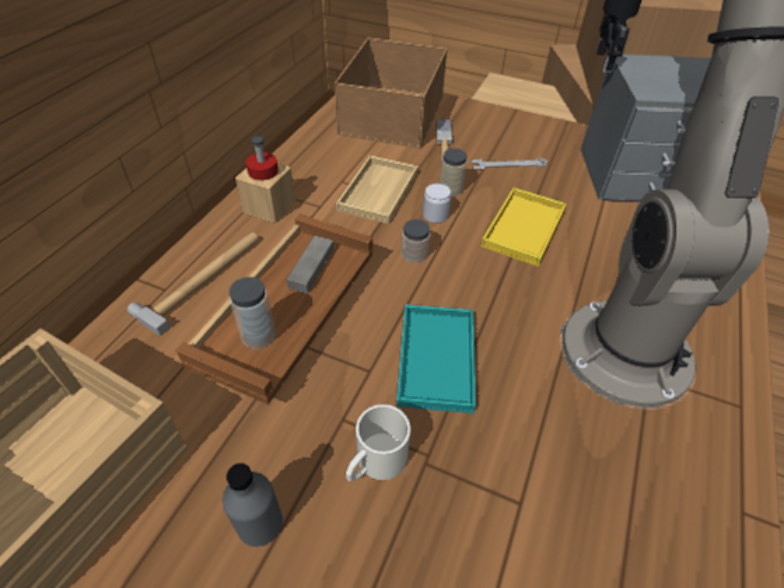

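The candidates with the tray's shape are plywood-coloured at top-view (570,215), teal at (353,378) and yellow at (590,407). Plywood tan fits only the one at (570,215), so I'll confirm it in a crop while measuring.

```bash
cat > m.py <<'E'
from h import *
def rect(P,lo,hi,box):
    m=(P[...,2]>lo)&(P[...,2]<hi)&(P[...,0]>box[0])&(P[...,0]<box[1])&(P[...,1]>box[2])&(P[...,1]<box[3])
    q=P[m]; 
    if len(q)<5: return None
    return len(q),[np.round(x,4) for x in cv2.minAreaRect((q[:,:2]*1000).astype(np.float32))],np.round(np.median(q[:,2]),4), np.round(np.median(q[:,:2],0),4)
def at(P,u,v): # px in 784-wide picture
    u,v=int(u/1.4),int(v/1.4); return np.round(np.nanmedian(P[v-1:v+2,u-1:u+2].reshape(-1,3),0),4)
E
python3 - <<'E'
from m import *
t=np.load("top.npz"); s=np.load("side.npz"); P=t["P"]
for n,u,v in [("stone",383,215),("tall",270,195),("short?",487,293),("tin",567,293),("mid?",634,289),("tray",568,215),("mug",228,372),("oil",107,295),("cheekL",229,190),("cheekR",436,190),("crate",150,60),("box",690,160),("press",487,85)]:
    print(n,at(P,u,v))
cr=cv2.resize(t["im"][110:240,310:480],None,fx=4,fy=4,interpolation=cv2.INTER_CUBIC); cv2.imwrite("pics/crop1.png",cr)
for nm,Q in(("top",P),("side",s["P"])):
    print(nm)
    c=at(P,383,215); print("stone",rect(Q,.078,.1,(c[0]-.045,c[0]+.045,c[1]-.085,c[1]+.085)))
    for n,u,v in(("tall",270,195),("short",487,293),("tin",567,293),("mid",634,289)):
        c=at(P,u,v); print(n,rect(Q,c[2]-.004,c[2]+.006,(c[0]-.045,c[0]+.045,c[1]-.045,c[1]+.045)))
    c=at(P,568,215); print("tray",rect(Q,.018,.035,(c[0]-.09,c[0]+.09,c[1]-.13,c[1]+.13)))
    for n,u,v in(("cL",229,190),("cR",436,190)):
        c=at(P,u,v); print(n,rect(Q,.082,.098,(c[0]-.2,c[0]+.2,c[1]-.025,c[1]+.025)))
E
```

```text
stone [0.6028 0.1081 0.0859]
tall [0.608  0.2907 0.1805]
short? [ 0.4627 -0.0734  0.0737]
tin [ 0.4621 -0.2193  0.0684]
mid? [ 0.4635 -0.3216  0.0987]
tray [ 0.627  -0.2485  0.0054]
mug [0.3323 0.3956 0.0038]
oil [0.4487 0.5442 0.1692]
cheekL [0.6503 0.382  0.0898]
cheekR [0.6486 0.0126 0.0899]
crate [0.8733 0.5148 0.1394]
box [ 0.7052 -0.453   0.0797]
press [ 0.8247 -0.0761  0.1369]
top
stone (875, [array([604.3727, 107.9558]), array([ 43.44  , 129.4902]), np.float64(5.4294)], np.float64(0.0873), array([0.6031, 0.1081]))
tall (432, [array([606.3688, 290.2742]), array([52.7856, 53.299 ]), np.float64(43.3648)], np.float64(0.1796), array([0.6054, 0.2908]))
short (380, [array([459.2541, -77.1194]), array([51.9876, 53.029 ]), np.float64(43.5509)], np.float64(0.0742), array([ 0.4596, -0.0774]))
tin (407, [array([ 463.8985, -221.1895]), array([56.5563, 54.0648]), np.float64(88.8978)], np.float64(0.0692), array([ 0.4645, -0.2204]))
mid (402, [array([ 464.8379, -331.0408]), array([54.7239, 52.1668]), np.float64(87.4639)], np.float64(0.099), array([ 0.4641, -0.3305]))
tray (654, [array([ 623.
[... 783 characters left out ...]
4591, -0.0735]))
tin (166, [array([ 463.0815, -218.8141]), array([53.7912, 52.4234]), np.float64(20.6854)], np.float64(0.0699), array([ 0.4643, -0.2183]))
mid (140, [array([ 466.136 , -329.5078]), array([51.5717, 55.0927]), np.float64(51.7192)], np.float64(0.0997), array([ 0.4642, -0.3264]))
tray (361, [array([ 623.2385, -245.3538]), array([132.6567, 219.6997]), np.float64(4.0801)], np.float64(0.0236), array([ 0.6225, -0.2212]))
cL (666, [array([609.6249, 383.2531]), array([ 21.7475, 169.6256]), np.float64(89.6423)], np.float64(0.0899), array([0.6052, 0.385 ]))
cR (378, [array([606.8086,  14.0092]), array([ 23.893, 171.311]), np.float64(89.3469)], np.float64(0.0896), array([0.6043, 0.0175]))
```

View pics/crop1.png

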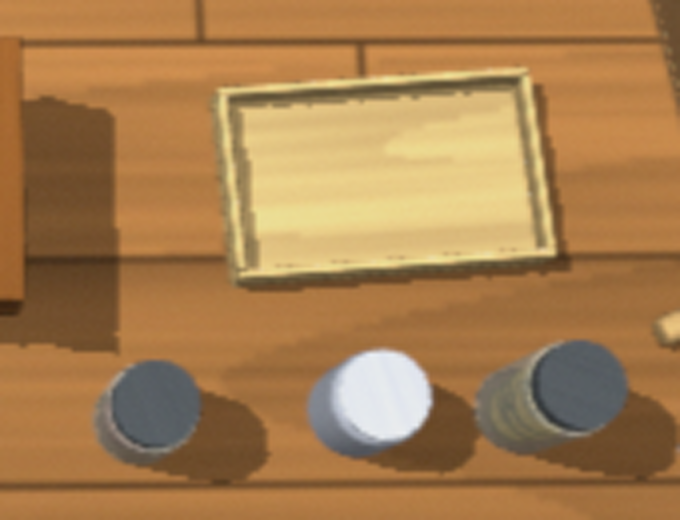

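The crop shows the plywood tray at (385,180), the short jar at (155,403), the can at (380,397) and the middle jar at (580,385). In the start view that tray is at (570,215), and it is the only tan one. Now I'll move above the stone.

Call:
servo_tool([
  [0,0,3.1,15.6,29.9,0,0],
  [0,0,6.2,31.2,59.8,0,0],
  [0,0,9.2,46.8,89.7,0,0],
  [0,0,12.3,62.4,119.6,0,0],
  [0,0,15.4,78,149.5,0,0],
], force=15)

```text
clock: 0.52
tcp_pos: [0.2918, -0.4891, 0.2309]
orientation: [-3.004, -0.918, 0.0]
contact_force: [-0.5, 0.2, 0.7]
grip_width: 0.0853
gripper_force: 0.0
```

Call:
servo_tool([
  [0,0,3.1,15.6,29.9,0,0],
  [0,0,6.2,31.2,59.8,0,0],
  [0,0,9.2,46.8,89.7,0,0],
  [0,0,12.3,62.4,119.6,0,0],
  [0,0,15.4,78,149.5,0,0],
])

```text
clock: 0.93
tcp_pos: [0.3697, -0.3397, 0.2311]
orientation: [-2.854, -1.312, 0.0]
contact_force: [0.5, -0.5, 0.3]
grip_width: 0.0852
gripper_force: 0.0
```

Call:
servo_tool([
  [0,0,3.1,15.6,29.9,0,0],
  [0,0,6.2,31.2,59.8,0,0],
  [0,0,9.2,46.8,89.7,0,0],
  [0,0,12.3,62.4,119.6,0,0],
  [0,0,15.4,78,149.5,0,0],
])

```text
clock: 1.35
tcp_pos: [0.4477, -0.1903, 0.2312]
orientation: [-2.653, -1.683, 0.001]
contact_force: [0.1, -0.8, 0.4]
grip_width: 0.0851
gripper_force: 0.0
```

Call:
servo_tool([
  [0,0,3.1,15.6,29.9,0,0],
  [0,0,6.2,31.2,59.8,0,0],
  [0,0,9.2,46.8,89.7,0,0],
  [0,0,12.3,62.4,119.6,0,0],
  [0,0,15.4,78,149.5,0,0],
])

```text
clock: 1.77
tcp_pos: [0.5258, -0.0409, 0.2311]
orientation: [-2.403, -2.023, 0.001]
contact_force: [1.1, -0.4, -0.8]
grip_width: 0.0854
gripper_force: 0.0
```

Call:
servo_tool([
  [0,0,3.1,15.6,29.9,0,0],
  [0,0,6.2,31.2,59.8,0,0],
  [0,0,9.2,46.8,89.7,0,0],
  [0,0,12.3,62.4,119.6,0,0],
  [0,0,15.4,78,149.5,0,0],
])

```text
clock: 2.18
tcp_pos: [0.6038, 0.1084, 0.2309]
orientation: [-2.111, -2.327, 0.001]
contact_force: [0.9, 0.3, -0.4]
grip_width: 0.0856
gripper_force: 0.0
```

Call:
servo_tool([
  [0,0,0,0,0,-35,0],
  [0,0,0,0,0,-70,0],
  [0,0,0,0,0,-105,0],
  [0,0,0,0,0,-130,0],
  [0,0,0,0,0,-150,0],
])

```text
clock: 2.6
tcp_pos: [0.6018, 0.1066, 0.0782]
orientation: [-2.112, -2.323, 0.005]
contact_force: [0.0, -0.3, -0.5]
grip_width: 0.0854
gripper_force: 0.0
```

Call:
servo_tool([
  [0,0,0,0,0,-10,0],
  [0,0,0,0,0,-17,0],
  [0,0,0,0,0,-17,0.4],
  [0,0,0,0,0,-17,0.7],
  [0,0,0,0,0,-17,0.7],
])

```text
clock: 3.02
tcp_pos: [0.6045, 0.1075, 0.0658]
orientation: [2.113, 2.323, 0.003]
contact_force: [0.4, -0.7, 0.0]
grip_width: 0.0518
gripper_force: 0.0
```

Call:
servo_tool([
  [0,0,0,0,0,0,0.7],
  [0,0,0,0,0,0,0.7],
  [0,0,0,0,0,0,0.7],
  [0,0,0,0,0,0,0.7],
])

```text
clock: 3.35
tcp_pos: [0.6045, 0.1074, 0.0658]
orientation: [2.113, 2.323, 0.003]
contact_force: [-1.4, -0.9, 6.9]
grip_width: 0.0417
gripper_force: 21.9
```

Call:
servo_tool([
  [0,0,0,0,0,5,0.7],
  [0,0,0,0,0,10,0.6],
  [0,0,0,0,0,10,0.6],
  [0,0,0,0,0,10,0.6],
])

```text
clock: 3.68
tcp_pos: [0.6035, 0.107, 0.0745]
orientation: [2.114, 2.324, 0.0]
contact_force: [0.3, -0.0, -3.2]
grip_width: 0.0418
gripper_force: 21.2
```

Call:
servo_tool([
  [0,0,0,0,0,0,0.54],
  [0,0,0,0,0,0,0.54],
  [0,0,0,0,0,0,0.54],
  [0,0,0,0,0,0,0.54],
])

```text
clock: 4.02
tcp_pos: [0.6033, 0.1071, 0.074]
orientation: [-2.113, -2.324, 0.001]
contact_force: [-0.2, 0.7, -2.9]
grip_width: 0.0423
gripper_force: 21.2
```

Call:
servo_tool([
  [0,0,0,0,0,0,0.52],
  [0,0,0,0,0,0,0.52],
  [0,0,0,0,0,0,0.52],
])

```text
clock: 4.27
tcp_pos: [0.6035, 0.1072, 0.0743]
orientation: [-2.114, -2.324, -0.0]
contact_force: [-0.3, -0.4, -2.0]
grip_width: 0.0417
gripper_force: 21.2
```

Call:
servo_tool([
  [0,0,0,0,0,0,0.7],
  [0,0,0,0,0,0,0.7],
  [0,0,0,0,0,0,0.7],
], force=12)

```text
clock: 4.52
tcp_pos: [0.6035, 0.1071, 0.0743]
orientation: [2.114, 2.324, 0.0]
contact_force: [-0.3, 0.3, -2.7]
grip_width: 0.0416
gripper_force: 21.2
```

Call:
servo_tool([
  [0,0,0,0,0,0,0.7],
  [0,0,0,0,0,0,0.7],
  [0,0,0,0,0,0,0.7],
], force=40)

```text
clock: 4.77
tcp_pos: [0.6035, 0.1072, 0.0743]
orientation: [-2.114, -2.324, 0.0]
contact_force: [-0.4, 0.8, -3.8]
grip_width: 0.0409
gripper_force: 49.1
```

Call:
servo_tool([
  [0,0,0,0,0,30,0.7],
  [0,0,0,0,0,60,0.7],
  [0,0,0,0,0,85,0.7],
  [0,0,0,0,-20,95,0.7],
  [0,0,0,0,-54,100,0.7],
])

```text
clock: 5.18
tcp_pos: [0.6046, 0.0587, 0.1776]
orientation: [2.104, 2.332, 0.01]
contact_force: [0.7, -0.8, -2.2]
grip_width: 0.041
gripper_force: 49.3
```

Call:
servo_tool([
  [0,0,0,4,-35,0,0.7],
  [0,0,0,8,-70,0,0.7],
  [0,0,-1,12,-105,0,0.7],
  [0,0,-1.5,16,-140,0,0.7],
  [0,0,-1.8,19,-175,0,0.7],
])

```text
clock: 5.6
tcp_pos: [0.6225, -0.1236, 0.1744]
orientation: [2.15, 2.29, 0.0]
contact_force: [-0.1, 0.9, -3.2]
grip_width: 0.0409
gripper_force: 49.3
```

Call:
servo_tool([
  [0,0,0,0,-35,0,0.7],
  [0,0,0,0,-70,0,0.7],
  [0,0,0,0,-100,0,0.7],
  [0,0,0,0,-118,0,0.7],
  [0,0,0,0,-124,0,0.7],
])

```text
clock: 6.02
tcp_pos: [0.6212, -0.2515, 0.1738]
orientation: [2.156, 2.283, -0.004]
contact_force: [0.1, -0.6, -3.7]
grip_width: 0.041
gripper_force: 49.2
```

Call:
servo_tool([
  [0,0,0,1,4,-30,0.7],
  [0,0,0,1,4,-65,0.7],
  [0,0,0,1,4,-100,0.7],
  [0,0,0,1,4,-125,0.7],
  [0,0,0,1,4,-140,0.7],
])

```text
clock: 6.43
tcp_pos: [0.6215, -0.2398, 0.0308]
orientation: [-2.145, -2.289, 0.002]
contact_force: [-0.6, 0.3, -3.1]
grip_width: 0.041
gripper_force: 49.1
```

Call:
servo_tool([
  [0,0,0,0,0,-6,0.7],
  [0,0,0,0,0,-11,0.7],
  [0,0,0,0,0,-16,0.7],
  [0,0,0,0,0,-20,0.7],
  [0,0,0,0,0,-20,0.7],
])

```text
clock: 6.85
tcp_pos: [0.624, -0.2419, 0.0148]
orientation: [2.149, 2.29, 0.001]
contact_force: [-0.2, -0.6, -3.4]
grip_width: 0.0413
gripper_force: 49.1
```

Call:
servo_tool([
  [0,0,0,0,0,-1,0.7],
  [0,0,0,0,0,-1,0.51],
  [0,0,0,0,0,-1,0.51],
  [0,0,0,0,0,-1,0.51],
], force=20)

```text
clock: 7.18
tcp_pos: [0.6237, -0.242, 0.0138]
orientation: [2.15, 2.29, 0.0]
contact_force: [-0.7, -0.8, -2.7]
grip_width: 0.0425
gripper_force: 6.6
```

Call:
servo_tool([
  [0,0,0,0,0,0,0.5],
  [0,0,0,0,0,0,0.5],
  [0,0,0,0,0,0,0.5],
])

```text
clock: 7.43
tcp_pos: [0.624, -0.242, 0.0139]
orientation: [2.149, 2.29, 0.001]
contact_force: [0.3, -0.3, -0.2]
grip_width: 0.0428
gripper_force: 0.0
```

Call:
servo_tool([
  [0,0,0,0,0,0,0.48],
  [0,0,0,0,0,0,0.48],
  [0,0,0,0,0,0,0.48],
])

```text
clock: 7.68
tcp_pos: [0.6236, -0.2419, 0.0134]
orientation: [2.15, 2.291, 0.0]
contact_force: [0.7, -0.7, 0.4]
grip_width: 0.0445
gripper_force: 0.0
```

Call:
servo_tool([
  [0,0,0,0,0,0,0.38],
  [0,0,0,0,0,0,0.38],
  [0,0,0,0,0,5,0.38],
  [0,0,0,0,0,30,0.38],
  [0,0,0,0,0,60,0.3],
])

```text
clock: 8.1
tcp_pos: [0.6216, -0.2413, 0.0719]
orientation: [-2.146, -2.288, 0.003]
contact_force: [0.3, -0.4, -1.0]
grip_width: 0.0598
gripper_force: 0.0
```

Call:
servo_tool([
  [0,0,0,0,0,35,0],
  [0,0,0,0,0,70,0],
  [0,0,0,0,0,100,0],
  [0,0,-1,-20,-11,105,0],
  [0,0,-2,-50,-28,105,0],
])

```text
clock: 8.52
tcp_pos: [0.5777, -0.2672, 0.1824]
orientation: [2.18, 2.253, 0.009]
contact_force: [-0.0, -0.5, 0.0]
grip_width: 0.0855
gripper_force: 0.0
```

Call:
servo_tool([
  [0,0,-1,-30,-16,0,0],
  [0,0,-2,-60,-33,0,0],
  [0,0,-2,-90,-50,0,0],
  [0,0,-2,-108,-60,0,0],
  [0,0,-2,-108,-60,0,0],
])

```text
clock: 8.93
tcp_pos: [0.4603, -0.3337, 0.1783]
orientation: [-2.235, -2.206, 0.006]
contact_force: [-0.2, -0.5, 0.6]
grip_width: 0.0854
gripper_force: 0.0
```

```bash
python3 - <<'E'
from m import *
print({k:np.round(v,4) for k,v in r.get_obs().items() if k in("joints","tcp_pos","orientation")})
for n in("top","side"):
    im,Q=grab(n); cv2.imwrite(f"pics/{n}1.png",cv2.resize(im,(784,588)))
    print(rect(Q,.028,.042,(.56,.69,-.35,-.14)))
E
```

```text
{'joints': array([ 0.885 ,  0.4015, -0.467 ,  1.8407,  0.2217,  0.9526,  0.3069]), 'tcp_pos': array([ 0.4603, -0.3337,  0.1783]), 'orientation': array([-2.2354, -2.2058,  0.0061])}
(768, [array([ 622.2241, -245.4987]), array([125.1624, 205.5858]), np.float64(2.6876)], np.float64(0.0332), array([ 0.6234, -0.2395]))
(307, [array([ 607.6639, -261.2312]), array([ 90.3961, 172.2424]), np.float64(8.9865)], np.float64(0.0339), array([ 0.6224, -0.2338]))
```

View pics/side1.png

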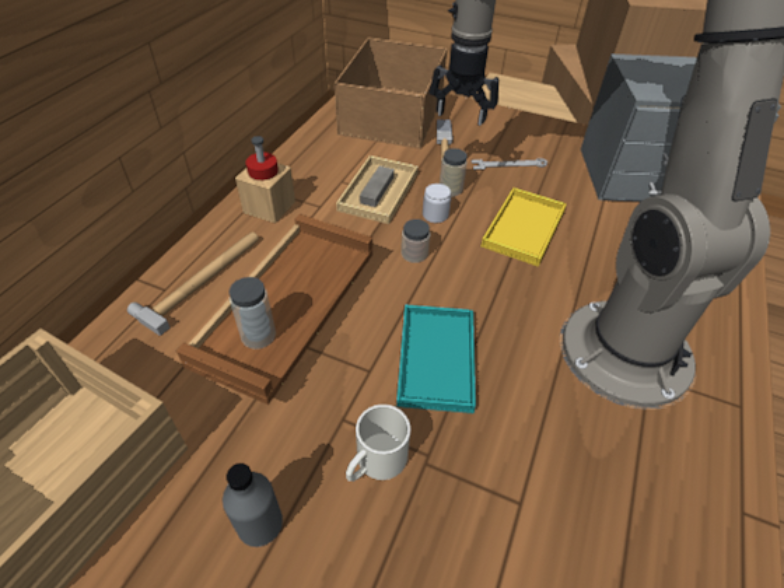

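The picture shows the stone flat in the plywood tray at (378,185). The gripper is above the middle jar at (455,165).

Call:
servo_tool([
  [0,0,0,0,0,-20,0],
  [0,0,0,0,0,-35,0],
  [0,0,0,0,0,-40,0],
  [0,0,0,0,0,-40,0],
  [0,0,0,0,0,-40,0],
])

```text
clock: 9.45
tcp_pos: [0.4665, -0.3291, 0.1386]
orientation: [2.227, 2.216, 0.001]
contact_force: [0.7, 0.1, 0.8]
grip_width: 0.0854
gripper_force: 0.0
```

Call:
servo_tool([
  [0,0,0,-1,-1,-25,0],
  [0,0,0,-1,-1,-50,0],
  [0,0,0,-1,-1,-70,0],
  [0,0,0,-1,-1,-82,0],
  [0,0,0,-1,-1,-87,0],
])

```text
clock: 9.87
tcp_pos: [0.4644, -0.3304, 0.0503]
orientation: [-2.227, -2.214, 0.0]
contact_force: [-0.1, -1.0, -0.2]
grip_width: 0.0852
gripper_force: 0.0
```

Call:
servo_tool([
  [0,0,0,0,0,0,0],
  [0,0,0,0,0,0,0.1],
  [0,0,0,0,0,0,0.2],
  [0,0,0,0,0,0,0.25],
  [0,0,0,0,0,0,0.25],
], force=20)

```text
clock: 10.28
tcp_pos: [0.465, -0.3313, 0.0523]
orientation: [2.228, 2.213, 0.0]
contact_force: [0.6, -0.2, 0.1]
grip_width: 0.0639
gripper_force: 0.0
```

Call:
servo_tool([
  [0,0,0,0,0,0,0.26],
  [0,0,0,0,0,0,0.27],
  [0,0,0,0,0,0,0.275],
  [0,0,0,0,0,0,0.28],
  [0,0,0,0,0,0,0.28],
])

```text
clock: 10.7
tcp_pos: [0.4645, -0.3308, 0.0513]
orientation: [-2.228, -2.214, -0.0]
contact_force: [0.8, -0.3, 0.1]
grip_width: 0.0618
gripper_force: 0.0
```

Call:
servo_tool([
  [0,0,0,0,0,0,0.285],
  [0,0,0,0,0,0,0.29],
  [0,0,0,0,0,0,0.295],
  [0,0,0,0,0,0,0.3],
  [0,0,0,0,0,0,0.3],
])

```text
clock: 11.12
tcp_pos: [0.4643, -0.3308, 0.0513]
orientation: [-2.228, -2.214, 0.0]
contact_force: [-1.0, 0.1, 0.7]
grip_width: 0.0598
gripper_force: 4.2
```

Call:
servo_tool([
  [0,0,0,0,0,0,0.303],
  [0,0,0,0,0,0,0.303],
  [0,0,0,0,0,0,0.303],
])

```text
clock: 11.37
tcp_pos: [0.4644, -0.3309, 0.0513]
orientation: [-2.228, -2.214, 0.0]
contact_force: [-1.1, 0.4, 2.9]
grip_width: 0.0596
gripper_force: 10.2
```

Call:
servo_tool([
  [0,0,0,0,0,0,0.305],
  [0,0,0,0,0,0,0.305],
  [0,0,0,0,0,2,0.305],
  [0,0,0,0,0,6,0.305],
  [0,0,0,0,0,10,0.305],
])

```text
clock: 11.78
tcp_pos: [0.4642, -0.3306, 0.0611]
orientation: [-2.228, -2.214, -0.0]
contact_force: [-0.1, 0.8, -3.8]
grip_width: 0.0595
gripper_force: 14.6
```

Call:
servo_tool([
  [0,0,0,0,0,5,0.305],
  [0,0,0,0,0,10,0.305],
  [0,0,0,0,0,15,0.305],
  [0,0,0,0,0,20,0.305],
  [0,0,0,0,0,20,0.305],
])

```text
clock: 12.2
tcp_pos: [0.4652, -0.3313, 0.0826]
orientation: [2.227, 2.213, 0.001]
contact_force: [0.5, 0.8, -3.2]
grip_width: 0.0596
gripper_force: 14.6
```

Call:
servo_tool([
  [0,0,0,0,0,20,0.305],
  [0,0,0,0,0,45,0.305],
  [0,0,0,0,0,70,0.305],
  [0,0,0,0,0,95,0.305],
  [0,0,0,3,10,115,0.305],
])

```text
clock: 12.62
tcp_pos: [0.4669, -0.3231, 0.1981]
orientation: [2.231, 2.21, -0.001]
contact_force: [-0.3, -0.4, -3.6]
grip_width: 0.0597
gripper_force: 15.1
```

Call:
servo_tool([
  [0,0,0,6,22,7,0.305],
  [0,0,0,13,49,10,0.305],
  [0,0,0,20,76,10,0.305],
  [0,0,0,27,103,10,0.305],
  [0,0,0,34,130,10,0.305],
])

```text
clock: 13.03
tcp_pos: [0.5014, -0.1896, 0.2064]
orientation: [2.229, 2.214, -0.0]
contact_force: [0.7, -0.3, -2.8]
grip_width: 0.0597
gripper_force: 15.1
```

Call:
servo_tool([
  [0,0,0,7,27,0,0.305],
  [0,0,0,14,54,0,0.305],
  [0,0,0,21,81,0,0.305],
  [0,0,0,28,108,0,0.305],
  [0,0,0,35,135,0,0.305],
])

```text
clock: 13.45
tcp_pos: [0.5364, -0.0546, 0.2063]
orientation: [2.228, 2.214, -0.0]
contact_force: [1.5, 0.0, -3.4]
grip_width: 0.0592
gripper_force: 15.1
```

Call:
servo_tool([
  [0,0,0,7,27,0,0.305],
  [0,0,0,14,54,0,0.305],
  [0,0,0,21,81,0,0.305],
  [0,0,0,28,108,0,0.305],
  [0,0,0,35,135,0,0.305],
])

```text
clock: 13.87
tcp_pos: [0.5715, 0.0803, 0.2062]
orientation: [2.229, 2.214, -0.0]
contact_force: [0.7, 0.4, -3.8]
grip_width: 0.0595
gripper_force: 15.1
```

Call:
servo_tool([
  [0,0,0,7,27,0,0.305],
  [0,0,0,14,54,0,0.305],
  [0,0,0,21,81,0,0.305],
  [0,0,0,28,108,0,0.305],
  [0,0,0,37,126,0,0.305],
])

```text
clock: 14.28
tcp_pos: [0.6076, 0.2087, 0.2062]
orientation: [-2.224, -2.217, -0.001]
contact_force: [-0.3, 0.4, -3.8]
grip_width: 0.0598
gripper_force: 15.1
```

Call:
servo_tool([
  [0,0,0,0,0,0,0.305],
  [0,0,0,0,0,0,0.305],
  [0,0,0,0,0,0,0.305],
  [0,0,0,0,0,0,0.305],
])

```text
clock: 14.62
tcp_pos: [0.6084, 0.2034, 0.206]
orientation: [2.23, 2.212, -0.002]
contact_force: [0.6, -0.7, -4.2]
grip_width: 0.0598
gripper_force: 15.1
```

```bash
python3 - <<'E'
from m import *
o=r.get_obs(); print(np.round(o["joints"],2),o["tcp_pos"])
for n in("side",):
    im,Q=grab(n); np.savez("s2.npz",im=im,P=Q); cv2.imwrite(f"pics/{n}2.png",cv2.resize(im[130:330,90:290],(600,600)))
E
```

```text
[ 0.02  0.52 -0.62  1.63  0.33  1.1  -0.69] [0.60840567 0.20336444 0.20596659]
```

View pics/side2.png

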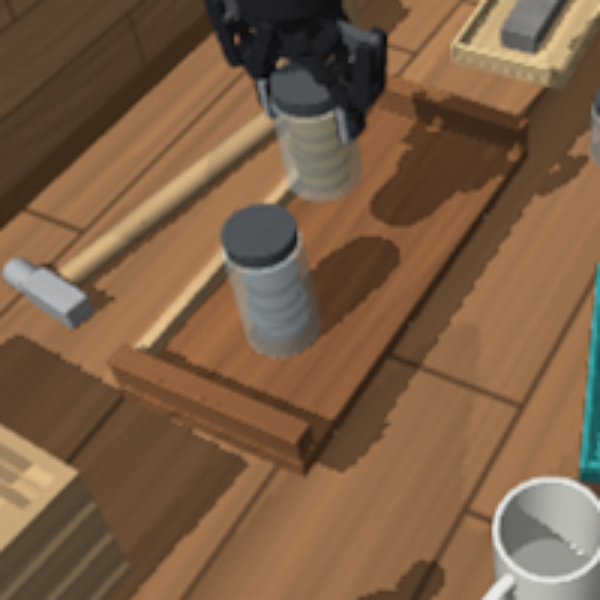

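The middle jar hangs upright in the grip, with its lid at crop (305,88), behind the tall jar at (262,235). I'll measure its lid.

```bash
python3 - <<'E'
from m import *
P=np.load("s2.npz")["P"]; v,u=130+88//3,90+305//3
print(P[v-4:v+5:4,u-6:u+7:3].round(3).tolist())
print(rect(P,.249,.262,(.57,.65,.16,.25)))
# glass front face (z .165-.235): fit circle of r=.03
m=(P[...,2]>.16)&(P[...,2]<.2)&(P[...,0]>.56)&(P[...,0]<.66)&(P[...,1]>.15)&(P[...,1]<.26); m[:,:150]&=True
q=P[m][:,:2]
from scipy.optimize import least_squares
f=least_squares(lambda c:np.hypot(*(q-c).T)-.03,[.608,.205],loss="soft_l1",f_scale=.002); print(len(q),f.x,f.cost)
E
```

```text
[[[0.626, 0.204, 0.254], [0.62, 0.201, 0.254], [0.612, 0.201, 0.257], [0.587, 0.222, 0.281], [0.578, 0.223, 0.285]], [[0.618, 0.216, 0.255], [0.613, 0.213, 0.254], [0.606, 0.211, 0.255], [0.601, 0.207, 0.254], [0.595, 0.205, 0.254]], [[0.612, 0.226, 0.253], [0.605, 0.224, 0.254], [0.599, 0.221, 0.254], [0.592, 0.221, 0.256], [0.586, 0.218, 0.257]]]
(297, [array([607.6233, 207.0434]), array([50.5218, 76.4339]), np.float64(66.7969)], np.float64(0.2546), array([0.6124, 0.2138]))
311 [0.60963982 0.2029925 ] 0.00012556329019828123
```

Call:
servo_tool([
  [0,0,0,0,5,0,0.305],
  [0,0,0,0,11,0,0.305],
  [0,0,0,0,15,-5,0.305],
  [0,0,0,0,15,-18,0.305],
  [0,0,0,0,15,-34,0.305],
])

```text
clock: 15.08
tcp_pos: [0.6088, 0.2212, 0.1722]
orientation: [2.227, 2.215, 0.003]
contact_force: [0.4, -0.2, -5.1]
grip_width: 0.0597
gripper_force: 15.1
```

Call:
servo_tool([
  [0,0,0,0,0,-15,0.305],
  [0,0,0,0,0,-30,0.305],
  [0,0,0,0,0,-42,0.305],
  [0,0,0,0,0,-50,0.305],
  [0,0,0,0,0,-52,0.305],
])

```text
clock: 15.5
tcp_pos: [0.6074, 0.2196, 0.118]
orientation: [-2.227, -2.214, 0.004]
contact_force: [-0.1, -0.2, -3.7]
grip_width: 0.0596
gripper_force: 15.0
```

Call:
servo_tool([
  [0,0,0,0,0,-1,0.305],
  [0,0,0,0,0,-2,0.305],
  [0,0,0,0,0,-3,0.305],
  [0,0,0,0,0,-4,0.305],
  [0,0,0,0,0,-5,0.305],
])

```text
clock: 15.92
tcp_pos: [0.6089, 0.2203, 0.1159]
orientation: [2.228, 2.214, 0.002]
contact_force: [0.2, -0.4, -3.7]
grip_width: 0.0595
gripper_force: 15.0
```

Call:
servo_tool([
  [0,0,0,0,0,-0.7,0.305],
  [0,0,0,0,0,-1.4,0.305],
  [0,0,0,0,0,-2.1,0.305],
  [0,0,0,0,0,-2.8,0.305],
  [0,0,0,0,0,-2.8,0.305],
])

```text
clock: 16.33
tcp_pos: [0.6084, 0.2201, 0.1123]
orientation: [-2.228, -2.214, 0.0]
contact_force: [0.1, 0.2, -2.9]
grip_width: 0.0596
gripper_force: 15.0
```

Call:
servo_tool([
  [0,0,0,0,0,-0.5,0.305],
  [0,0,0,0,0,-1,0.305],
  [0,0,0,0,0,-1,0.305],
  [0,0,0,0,0,-1,0.305],
])

```text
clock: 16.67
tcp_pos: [0.6085, 0.2202, 0.1115]
orientation: [-2.228, -2.214, -0.0]
contact_force: [0.1, 0.8, -3.1]
grip_width: 0.0595
gripper_force: 15.1
```

Call:
servo_tool([
  [0,0,0,0,0,-0.4,0.305],
  [0,0,0,0,0,-0.8,0.305],
  [0,0,0,0,0,-0.8,0.305],
  [0,0,0,0,0,-0.8,0.305],
])

```text
clock: 17.0
tcp_pos: [0.6085, 0.2203, 0.1114]
orientation: [2.228, 2.214, 0.001]
contact_force: [-2.8, -0.3, 6.1]
grip_width: 0.0597
gripper_force: 15.8
```

Call:
servo_tool([
  [0,0,0,0,0,-0.4,0.305],
  [0,0,0,0,0,-0.8,0.305],
  [0,0,0,0,0,-0.8,0.305],
  [0,0,0,0,0,-0.8,0.305],
])

```text
clock: 17.33
tcp_pos: [0.6086, 0.2203, 0.1114]
orientation: [2.228, 2.214, 0.0]
contact_force: [-6.3, -3.0, 10.6]
grip_width: 0.0599
gripper_force: 16.4
```

Contact. I'll release slowly, easing back up a little.

Call:
servo_tool([
  [0,0,0,0,0,0.8,0.303],
  [0,0,0,0,0,0.8,0.3],
  [0,0,0,0,0,0.8,0.297],
  [0,0,0,0,0,0.8,0.292],
  [0,0,0,0,0,0.8,0.285],
])

```text
clock: 17.75
tcp_pos: [0.6088, 0.2201, 0.1105]
orientation: [2.229, 2.214, 0.001]
contact_force: [-1.1, -0.3, 0.3]
grip_width: 0.061
gripper_force: 0.0
```

Call:
servo_tool([
  [0,0,0,0,0,0,0.26],
  [0,0,0,0,0,0,0.2],
  [0,0,0,0,0,0,0.1],
  [0,0,0,0,0,0,0.05],
  [0,0,0,0,0,0,0.05],
])

```text
clock: 18.17
tcp_pos: [0.6085, 0.2202, 0.1107]
orientation: [-2.228, -2.214, -0.0]
contact_force: [0.3, 0.6, -0.1]
grip_width: 0.0814
gripper_force: 0.0
```

Call:
servo_tool([
  [0,0,0,0,0,10,0.05],
  [0,0,0,0,0,30,0.05],
  [0,0,0,0,0,60,0.05],
  [0,0,0,0,0,90,0.05],
  [0,0,0,-5,-20,110,0.05],
])

```text
clock: 18.58
tcp_pos: [0.6039, 0.2054, 0.2249]
orientation: [-2.222, -2.22, -0.01]
contact_force: [0.4, 0.8, 0.6]
grip_width: 0.0814
gripper_force: 0.0
```

Call:
servo_tool([
  [0,0,0,-18,-35,0,0],
  [0,0,0,-36,-70,0,0],
  [0,0,0,-54,-105,0,0],
  [0,0,0,-72,-140,0,0],
  [0,0,0,-90,-175,0,0],
])

```text
clock: 19.0
tcp_pos: [0.5125, 0.0238, 0.2215]
orientation: [2.228, 2.214, 0.001]
contact_force: [0.5, -1.3, 0.2]
grip_width: 0.0856
gripper_force: 0.0
```

Call:
servo_tool([
  [0,0,0,-15,-30,0,0],
  [0,0,0,-30,-60,0,0],
  [0,0,0,-45,-85,0,0],
  [0,0,0,-55,-100,-20,0],
  [0,0,0,-55,-100,-60,0],
])

```text
clock: 19.42
tcp_pos: [0.4601, -0.0795, 0.1643]
orientation: [2.229, 2.201, 0.004]
contact_force: [0.6, -1.3, -0.9]
grip_width: 0.0854
gripper_force: 0.0
```

```bash
python3 - <<'E'
from m import *
o=r.get_obs(); print(o["tcp_pos"],o["orientation"])
im,Q=grab("top"); cv2.imwrite("pics/top3.png",cv2.resize(im,(784,588)))
print("mid",rect(Q,.155,.168,(.57,.65,.16,.26)))
print("tall",rect(Q,.1745,.187,(.56,.65,.24,.34)))
im,Q=grab("side")
print("mid",rect(Q,.155,.168,(.57,.65,.16,.26)))
print("tall",rect(Q,.1745,.187,(.56,.65,.24,.34)))
E
```

```text
[ 0.46011553 -0.07947724  0.16434381] [2.22892975 2.20080999 0.00413102]
mid (426, [array([608.2283, 219.7841]), array([53.085 , 53.5016]), np.float64(1.8421)], np.float64(0.1596), array([0.6079, 0.2191]))
tall (452, [array([606.1136, 290.9996]), array([53.1519, 53.9506]), np.float64(33.5075)], np.float64(0.1795), array([0.6055, 0.2908]))
mid (327, [array([608.3927, 220.8067]), array([54.14  , 54.0207]), np.float64(7.8156)], np.float64(0.1603), array([0.6073, 0.2226]))
tall (397, [array([606.4886, 292.9392]), array([53.4805, 54.349 ]), np.float64(44.1394)], np.float64(0.1802), array([0.605 , 0.2944]))
```

View pics/top3.png

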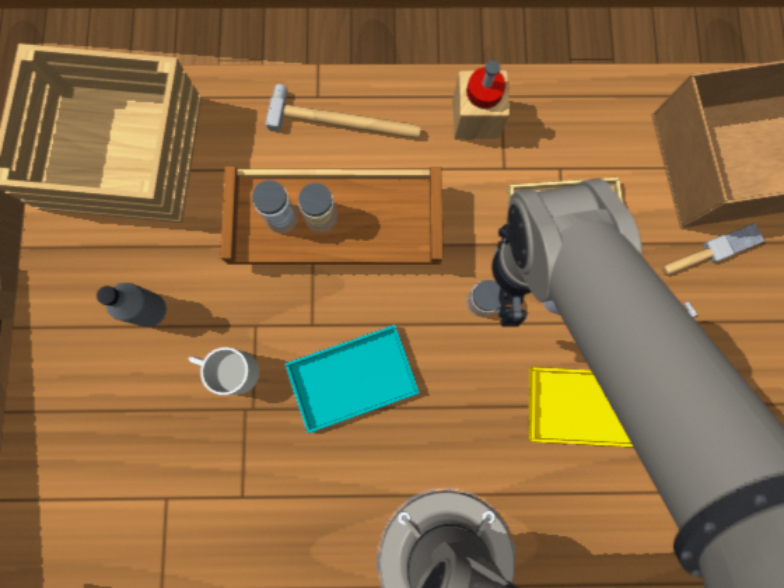

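The middle jar stands beside the tall one, with lids at (317,200) and (270,200), 72 mm apart. The gripper is near the short jar at (487,297).

Call:
servo_tool([
  [0,0,0,0,0,-20,0],
  [0,0,0,0,0,-40,0],
  [0,0,0,0,0,-50,0],
  [0,0,0,0,0,-50,0],
  [0,0,0,0,0,-50,0],
])

```text
clock: 19.93
tcp_pos: [0.4592, -0.0742, 0.1117]
orientation: [2.227, 2.216, 0.001]
contact_force: [-0.2, -0.1, 0.4]
grip_width: 0.085
gripper_force: 0.0
```

Call:
servo_tool([
  [0,0,0,0,-2,-25,0],
  [0,0,0,0,-2,-50,0],
  [0,0,0,0,-2,-70,0],
  [0,0,0,0,-2,-80,0.05],
  [0,0,0,0,-2,-82,0.1],
])

```text
clock: 20.35
tcp_pos: [0.4585, -0.0766, 0.0284]
orientation: [-2.227, -2.214, 0.001]
contact_force: [-0.7, -0.0, -0.3]
grip_width: 0.0771
gripper_force: 0.0
```

Call:
servo_tool([
  [0,0,0,0,0,0,0.2],
  [0,0,0,0,0,0,0.25],
  [0,0,0,0,0,0,0.26],
  [0,0,0,0,0,0,0.27],
  [0,0,0,0,0,0,0.275],
])

```text
clock: 20.77
tcp_pos: [0.459, -0.077, 0.0295]
orientation: [2.228, 2.213, 0.001]
contact_force: [0.2, 0.4, 0.4]
grip_width: 0.0623
gripper_force: 0.0
```

Call:
servo_tool([
  [0,0,0,0,0,0,0.28],
  [0,0,0,0,0,0,0.285],
  [0,0,0,0,0,0,0.29],
  [0,0,0,0,0,0,0.295],
  [0,0,0,0,0,0,0.3],
])

```text
clock: 21.18
tcp_pos: [0.4588, -0.0768, 0.0288]
orientation: [2.228, 2.214, 0.001]
contact_force: [1.0, 1.1, 1.0]
grip_width: 0.0599
gripper_force: 4.0
```

Call:
servo_tool([
  [0,0,0,0,0,0,0.3],
  [0,0,0,0,0,0,0.303],
  [0,0,0,0,0,0,0.303],
  [0,0,0,0,0,0,0.304],
])

```text
clock: 21.52
tcp_pos: [0.4588, -0.0769, 0.0289]
orientation: [2.228, 2.214, 0.001]
contact_force: [0.1, -0.7, 3.8]
grip_width: 0.0597
gripper_force: 11.6
```

Call:
servo_tool([
  [0,0,0,0,0,0,0.305],
  [0,0,0,0,0,2,0.305],
  [0,0,0,0,0,6,0.305],
  [0,0,0,0,0,14,0.305],
  [0,0,0,0,0,26,0.305],
])

```text
clock: 21.93
tcp_pos: [0.4571, -0.0767, 0.0544]
orientation: [-2.226, -2.213, 0.003]
contact_force: [-0.2, -0.7, -3.0]
grip_width: 0.0596
gripper_force: 13.9
```

Call:
servo_tool([
  [0,0,0,0,0,25,0.305],
  [0,0,0,0,0,50,0.305],
  [0,0,0,0,0,75,0.305],
  [0,0,0,0,0,100,0.305],
  [0,0,0,3,4,118,0.305],
])

```text
clock: 22.35
tcp_pos: [0.4609, -0.0734, 0.1749]
orientation: [2.229, 2.213, -0.0]
contact_force: [-0.1, 0.0, -2.5]
grip_width: 0.0596
gripper_force: 14.1
```

Call:
servo_tool([
  [0,0,0,10,14,10,0.305],
  [0,0,0,23,34,16,0.305],
  [0,0,0,36,54,16,0.305],
  [0,0,0,49,74,16,0.305],
  [0,0,0,62,94,16,0.305],
])

```text
clock: 22.77
tcp_pos: [0.5233, 0.0219, 0.1891]
orientation: [-2.229, -2.214, 0.001]
contact_force: [0.1, -1.1, -3.2]
grip_width: 0.0597
gripper_force: 14.1
```

Call:
servo_tool([
  [0,0,0,15,22,0,0.305],
  [0,0,0,32,48,0,0.305],
  [0,0,0,49,74,0,0.305],
  [0,0,0,66,99,0,0.305],
  [0,0,0,80,116,0,0.305],
])

```text
clock: 23.18
tcp_pos: [0.6035, 0.1401, 0.1889]
orientation: [-2.225, -2.216, -0.001]
contact_force: [0.4, 0.8, -1.8]
grip_width: 0.0594
gripper_force: 14.1
```

Call:
servo_tool([
  [0,0,0,4,6,0,0.305],
  [0,0,0,4,10,0,0.305],
  [0,0,0,4,10,0,0.305],
  [0,0,0,4,10,0,0.305],
  [0,0,0,4,10,0,0.305],
])

```text
clock: 23.6
tcp_pos: [0.6069, 0.1454, 0.1886]
orientation: [2.23, 2.212, -0.002]
contact_force: [0.1, -0.1, -2.5]
grip_width: 0.0597
gripper_force: 14.1
```

```bash
python3 - <<'E'
from m import *
from scipy.optimize import least_squares
o=r.get_obs(); print(o["tcp_pos"])
im,P=grab("side"); cv2.imwrite("pics/side4.png",cv2.resize(im[100:330,90:320],(600,600)))
t=o["tcp_pos"]; zb=t[2]-.029
m=(P[...,2]>zb+.005)&(P[...,2]<zb+.03)&(np.hypot(P[...,0]-t[0],P[...,1]-t[1])<.036)
q=P[m][:,:2]
f=least_squares(lambda c:np.hypot(*(q-c).T)-.03,t[:2],loss="soft_l1",f_scale=.002); print(len(q),f.x,P[m][:,2].min())
E
```

```text
[0.60688076 0.14538972 0.18864456]
181 [0.60806226 0.14451378] 0.16484074099666934
```

View pics/side4.png

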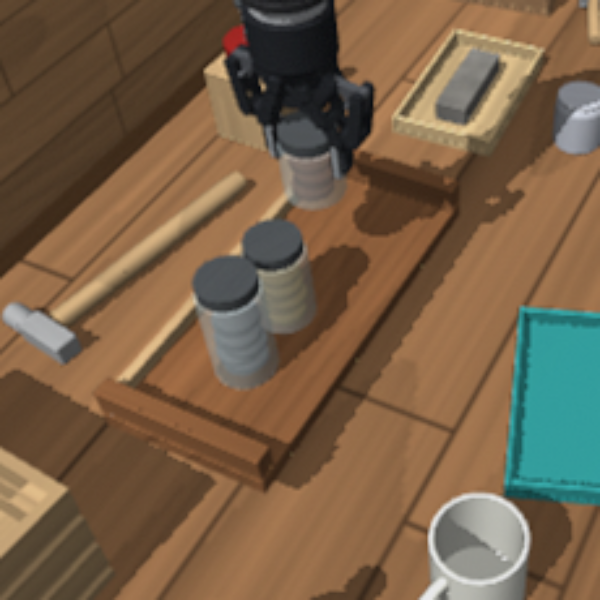

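The short jar hangs upright at crop (312,165), past the middle jar at (275,245) and clear of it. I'll lower it.

Call:
servo_tool([
  [0,0,0,0,0,-8,0.305],
  [0,0,0,0,0,-22,0.305],
  [0,0,0,0,0,-38,0.305],
  [0,0,0,0,0,-50,0.305],
  [0,0,0,0,0,-60,0.305],
])

```text
clock: 24.07
tcp_pos: [0.6065, 0.1464, 0.1263]
orientation: [-2.228, -2.213, 0.004]
contact_force: [0.5, -0.3, -1.4]
grip_width: 0.0591
gripper_force: 14.1
```

Call:
servo_tool([
  [0,0,0,0,0,-10,0.305],
  [0,0,0,0,0,-20,0.305],
  [0,0,0,0,0,-28,0.305],
  [0,0,0,0,0,-32,0.305],
  [0,0,0,0,0,-34,0.305],
])

```text
clock: 24.48
tcp_pos: [0.6072, 0.1471, 0.0939]
orientation: [-2.228, -2.214, 0.001]
contact_force: [0.7, -0.0, -2.7]
grip_width: 0.0596
gripper_force: 14.1
```

Call:
servo_tool([
  [0,0,0,0,0,-0.7,0.305],
  [0,0,0,0,0,-1.4,0.305],
  [0,0,0,0,0,-2,0.305],
  [0,0,0,0,0,-2,0.305],
  [0,0,0,0,0,-2,0.305],
])

```text
clock: 24.9
tcp_pos: [0.6077, 0.1471, 0.0931]
orientation: [2.228, 2.214, 0.001]
contact_force: [0.4, -0.5, -2.5]
grip_width: 0.0595
gripper_force: 14.1
```

Call:
servo_tool([
  [0,0,0,0,0,-0.7,0.305],
  [0,0,0,0,0,-1.4,0.305],
  [0,0,0,0,0,-2,0.305],
  [0,0,0,0,0,-2.5,0.305],
  [0,0,0,0,0,-2.5,0.305],
])

```text
clock: 25.32
tcp_pos: [0.6074, 0.1471, 0.09]
orientation: [-2.228, -2.214, 0.0]
contact_force: [0.2, -0.0, -2.4]
grip_width: 0.0596
gripper_force: 14.1
```

Call:
servo_tool([
  [0,0,0,0,0,-0.5,0.305],
  [0,0,0,0,0,-1,0.305],
  [0,0,0,0,0,-1,0.305],
  [0,0,0,0,0,-1,0.305],
])

```text
clock: 25.65
tcp_pos: [0.6075, 0.1471, 0.0892]
orientation: [-2.228, -2.214, -0.0]
contact_force: [0.7, 0.1, -2.8]
grip_width: 0.0598
gripper_force: 14.1
```

Call:
servo_tool([
  [0,0,0,0,0,-0.4,0.305],
  [0,0,0,0,0,-0.8,0.305],
  [0,0,0,0,0,-0.8,0.305],
  [0,0,0,0,0,-0.8,0.305],
])

```text
clock: 25.98
tcp_pos: [0.6075, 0.1472, 0.089]
orientation: [2.228, 2.214, 0.0]
contact_force: [-3.1, -1.1, 5.3]
grip_width: 0.0597
gripper_force: 14.7
```

Contact. I'll release gently and withdraw upward.

Call:
servo_tool([
  [0,0,0,0,0,0.3,0.303],
  [0,0,0,0,0,0.3,0.3],
  [0,0,0,0,0,0.3,0.297],
  [0,0,0,0,0,0.3,0.292],
  [0,0,0,0,0,0.3,0.285],
])

```text
clock: 26.4
tcp_pos: [0.6078, 0.1473, 0.0886]
orientation: [2.228, 2.214, 0.001]
contact_force: [-0.5, -0.2, -0.0]
grip_width: 0.0608
gripper_force: 0.0
```

Call:
servo_tool([
  [0,0,0,0,0,0,0.26],
  [0,0,0,0,0,0,0.2],
  [0,0,0,0,0,0,0.1],
  [0,0,0,0,0,0,0.05],
  [0,0,0,0,0,0,0.05],
])

```text
clock: 26.82
tcp_pos: [0.6075, 0.1471, 0.0887]
orientation: [2.228, 2.214, 0.0]
contact_force: [-0.3, -0.7, 0.3]
grip_width: 0.0811
gripper_force: 0.0
```

Call:
servo_tool([
  [0,0,0,0,0,10,0.05],
  [0,0,0,0,0,30,0.05],
  [0,0,0,0,0,60,0.05],
  [0,0,0,0,0,95,0.05],
  [0,0,0,0,-10,130,0.05],
])

```text
clock: 27.23
tcp_pos: [0.6066, 0.1396, 0.2208]
orientation: [-2.223, -2.217, -0.001]
contact_force: [0.8, 0.2, 0.4]
grip_width: 0.0808
gripper_force: 0.0
```

Call:
servo_tool([
  [0,0,0,-18,-35,0,0],
  [0,0,0,-36,-70,0,0],
  [0,0,0,-54,-105,0,0],
  [0,0,0,-70,-130,0,0],
  [0,0,0,-75,-140,0,0],
])

```text
clock: 27.65
tcp_pos: [0.5302, -0.0077, 0.2191]
orientation: [2.233, 2.208, -0.005]
contact_force: [-0.7, -0.1, -0.2]
grip_width: 0.0853
gripper_force: 0.0
```

Call:
servo_tool([
  [0,0,0,0,0,0,0],
  [0,0,0,0,0,0,0],
  [0,0,0,0,0,0,0],
  [0,0,0,0,0,0,0],
])

```text
clock: 27.98
tcp_pos: [0.5332, -0.0009, 0.2191]
orientation: [-2.225, -2.217, -0.002]
contact_force: [0.3, 0.4, 0.6]
grip_width: 0.0852
gripper_force: 0.0
```

```bash
python3 - <<'E'
from m import *
for n in("top","side"):
    im,Q=grab(n); print(n)
    if n=="side": cv2.imwrite("pics/end.png",cv2.resize(im,(784,588)))
    print("short",rect(Q,.130,.142,(.57,.65,.10,.185)))
    print("mid",rect(Q,.155,.168,(.57,.65,.16,.26)))
    print("tall",rect(Q,.1745,.187,(.56,.65,.24,.34)))
E
```

```text
top
short (403, [array([607.0056, 145.8802]), array([53.3746, 52.2954]), np.float64(0.4399)], np.float64(0.1345), array([0.6075, 0.1459]))
mid (431, [array([607.8323, 219.9869]), array([53.4012, 52.8987]), np.float64(88.6292)], np.float64(0.1596), array([0.6078, 0.2189]))
tall (454, [array([606.14  , 291.2637]), array([53.1921, 54.1267]), np.float64(7.1439)], np.float64(0.1794), array([0.6057, 0.2909]))
side
short (273, [array([608.3004, 148.6747]), array([53.1061, 52.5125]), np.float64(31.5587)], np.float64(0.1351), array([0.6067, 0.1488]))
mid (328, [array([608.358, 221.033]), array([53.8891, 54.7545]), np.float64(8.8703)], np.float64(0.1602), array([0.6076, 0.2224]))
tall (393, [array([606.8029, 292.669 ]), array([53.317 , 54.1079]), np.float64(44.7865)], np.float64(0.1803), array([0.6052, 0.2947]))
```

View pics/end.png

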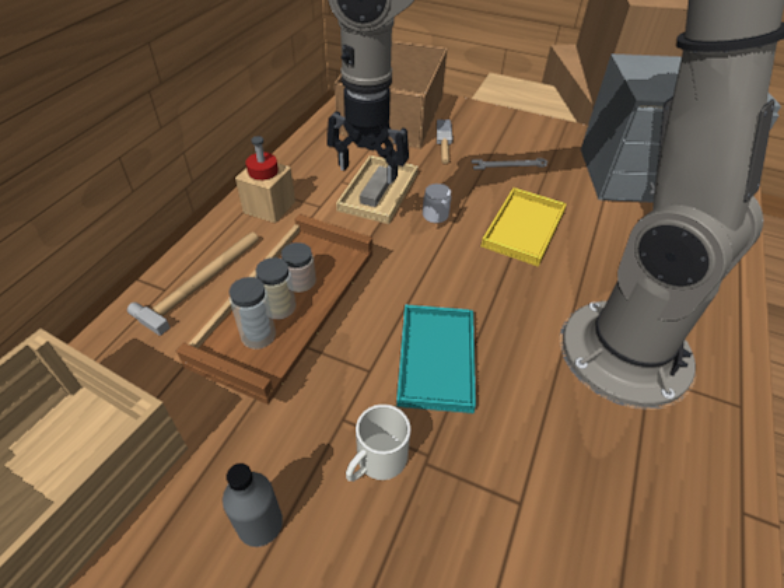

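The three jars stand in a row at (250,310), (275,290) and (298,268), with spacings of 72 and 73 mm. The stone is in the tray at (377,185) and the gripper is clear.

```bash
python3 -c "
from bench import r
print(r.hand_in())"
```

```text
the job is handed in; nothing more can be done
None
```

The job is handed in, though no verdict came back: the stone lies flat in the plywood tray, and the tall, middle and short jars stand in one row along the middle of the shelf with gaps of about 12 and 13 mm.

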